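Show the air purifier's filter to the phone camera

TASK

The desktop air purifier's filter is to be photographed: swing the purifier's cover flap fully open by its bar handle and leave it open, then draw the filter plate straight up out of its slot by its pull tab and carry it to the upright phone. Finish while still holding the plate in the gripper, upright and still in the air, about 15 cm in front of the phone's lens (the lens side, which faces the robot), centred on the lens at its height, with a broad face towards it; do not put it down or let it go. Leave the phone, flask, book, jar and mug where they stand.

Things in the scene. Friction and masses are not known exactly. Their poses are not given: they have to be found in the camera images.
- purifier: Desktop air purifier, fixed, white housing 150 (x) x 150 (y) x 110 mm high. Origin: centre of its underside; x points from its grilled front (robot side) to its back, z up. Its flat top (deck) is at z = 110 mm. A filter slot, 94 (x) x 20 mm (y), opens in the deck at x = -12 mm, y = 0; its floor is at z = 25 mm. The flap is hinged across the back of the deck.
- flap (a joint): Cover flap, rad: 0 = shut, grows as its front edge swings up and back, 1.9 = fully open at the stop. May start slightly ajar (up to 0.2). Friction hinge (about 0.15 N m): it stays where it is left. The flap is a grey hood 141 mm long (x), 146 mm wide (y), 39 mm high, hollow beneath, walls 4 mm; it covers the filter's tab.
- flap_bar (a point): Middle of the flap's handle: round bar, 10 mm diameter, 90 mm long between its arms, parallel to the hinge, 45 mm ahead of the flap's front wall (straddle it from above with fingers only about 40 mm open), 15 mm above deck level when shut; free below and ahead. A grip pointing down can stay so throughout: the bar turns between the pads. Axes turn with the flap, as the purifier's when shut.
- flap_hinge (a point): Point on the hinge line, in the middle: purifier x = 62 mm, y = 0, z = 112 mm. The hinge line runs along the purifier's y axis. The bar lies 182 mm ahead of it and 13 mm above it when shut, and moves on a circle about it.
- filter: Filter plate, loose, about 0.1 kg: white panel 90 wide (x) x 16 thick (y) x 85 mm high, grey pleats on both broad faces (facing +y and -y), pull tab on top. Origin: centre of its underside; z up. Starts standing in the purifier's slot (2 mm play all round), panel top flush with the deck, the tab standing 32 mm above the deck under the flap; its x is along the purifier's x.
- filter_tab (a point): Point in the pull tab 23 mm above the panel's top (108 mm above the plate's underside), where to grip. The tab is 44 mm (x) x 12 mm thick (y) and rises 32 mm above the panel. Same axes as the plate.
- filter_mid (a point): Centre of the filter's panel, 42.5 mm above its underside. Same axes as the plate.
- phone: Black phone, 76 mm wide, 155 mm tall, upright in a weighted aluminium holder (base 90 x 80 mm; 175 mm high in all). Loose. Origin: on the table below the phone's lens face; x points away from the lens side, so the lens looks along -x, roughly towards the robot; z up. It stands left or right, beyond the purifier.
- lens (a point): The phone's lens, in the middle of the width of the lens side, 150 mm above the table. It looks level along its -x axis; y level, z up.
- flask: Bystander: closed drinking flask, radius 34 mm, 190 mm tall, on the side opposite to the phone. Origin: centre of its underside.
- book: Bystander: closed book lying flat, 154 x 214 x 28 mm. Origin: centre of its underside.
- jar: Bystander: small round lidded jar, radius 32 mm, 55 mm tall. Origin: centre of its underside.
- mug: Bystander: mug, radius 40 mm, 90 mm tall, handle at its +y. Origin: centre of its underside.
There are look-alikes about, which are no part of the job. What is meant by the purifier is not red, and is the larger of those in its own colour. Leave any red look-alike of the phone alone.

How it is judged:
By the outcome, as a careful person would: the job done as asked, in the order asked, and still so for the second after the job is handed in, while the arm keeps its last pose, push and grip.
It also fails if it takes over 56 s, if anything falls off the work surface, if the arm or the gripper's body presses on something with over 40 N, if the wrist force passes 120 N, or if a joint passes its speed limit or range.

ROBOT

A 6-joint arm with a two-finger parallel gripper is mounted at the origin on the work surface. World frame = base frame: x ahead of the robot, y to its left, z up, the work surface at z = 0. Lengths are in m, angles in rad, forces in N, time in s.
With the tool pointing down it reaches from about 0.35 to 0.875 m from the base axis. Payload 4.2 kg.
Tool frame: the origin (TCP) lies at the very end of the fingers, on their centre line; the grasp point (between the pads) lies 19 mm behind it (ctrl.grip_point_offset is the distance from the TCP to the grasp point, in m); z points along the fingers, y is the line along which they close (so a half turn about z gives the same grasp; the last joint's range is limited). The gripper opens to 87 mm and grips with 3 to 60 N. Pads are 19 mm wide; open, the fingers measure 117 mm over their backs; the gripper's body (75 mm by 190 mm) begins 51 mm behind the grasp point.
Start: joints at [-0.934, 0.385, 0.008, 0, -1.194, -0.259], TCP at [0.231, -0.581, 0.223] pointing down, gripper open.
Joint ranges: [-3.14, 3.14], [-1.21, 2.06], [-1.07, 1.41], [-3.16, 2.05], [-2.99, -0.16], [-3.1, 3.1]. Speed limits (rad/s): [2.79, 2.79, 3.14, 3.14, 3.14, 3.14].

INTERFACE

Orientations are given as [roll, pitch, yaw] about the fixed x, y, z axes, in that order (R = Rz(yaw) Ry(pitch) Rx(roll)).
In Python, from plant import ctrl gives the robot as it stands.
- The arm moves only by the tool servo_tool, never from a script. Its arguments are lists of equal length, an entry for each row: "claw": the closure, from -1 (fully open) to 1 (shut); "linear": the shift along the tool's x, y, z each as a share of 0.6 m, from -1 to 1, a list of three; "twist": the turn, a rotation vector about the tool's x, y, z each as a share of pi rad, from -1 to 1, a list of three. In form: {"claw": [claw, ...], "linear": [[tx, ty, tz], ...], "twist": [[rx, ry, rz], ...]}. A call has 1 to 10 rows; each row is the pose to reach, as a shift and turn from the pose commanded when the call began, along the tool's axes at that moment, turning the shorter way round; what a row does not reach only later rows make up. A row lasts 1/12 s, in which the tool goes at most 41.7 mm and 7.16 degrees, less where a joint would pass 70% of its speed; a pose out of reach is approached as far as the arm can. A call with a number of a shift or a turn outside -1 to 1 is refused whole. A call with a gripper value outside its range is refused whole. The fingers move at their own pace and stop on an object; "grip_force" is the grip in N (left out, the last holds). Time passes only in rows, so rows that repeat a pose let the fingers close. It gives the time, the measured TCP pose, the force, the opening and the grip force at its end, in the units of the state.
- ctrl.sense(): the state, without advancing time (a new reading comes with each control period).
- ctrl.grab_frame(name): name is "scene" or "top"; returns a dict with "pixels" (420x560x3 uint8, red, green, blue), "fx", "fy", "cx", "cy" (pixels), "R" (3x3) and "t" (3): a world point X has camera coordinates R X + t. Camera axes: x right, y down, z forward; pixel columns grow to the right and rows downward; lengths in m; the calibration is good to about 2 mm. A picture is of the moment at which its call begins. There is no depth.
- ctrl.job_done(): hands the job in; it is judged then, once.
Trained networks look in a picture, given as the dict that the camera call returned (one of the last four; its "shot" number tells which), for a name from the list of things; names that differ only in an ending like _2 or _b are one class to them, and where a whole thing is asked for, a point or a joint stands for the part that bears it (a point fixed in the world has none). Each returns a list of dicts, best first, with "confidence" (0 to 1); they miss things now and then, are a little off and sometimes report something else, mostly with a low value. They report only what shows in the picture. A call takes as long as a camera call. They do not tell look-alikes from the thing itself.
- ctrl.look_for(picture, label): "at" ([column, row] as shares, 0 to 1, of the picture: columns of its width, rows of its height, amid what is visible of it).
- ctrl.silhouettes(picture, label): "pixels" (420x560 bool, what is visible of it) and "at" ([column, row] as shares, 0 to 1, of the picture: columns of its width, rows of its height, amid what is visible of it).
The state is a dict: "clock": time; "qpos": joint angles; "dq": joint speeds; "tau": joint torques, N m; "ee_pos": TCP position; "eef_rot": TCP orientation; "wrist_force": force on the tool from outside, world axes, zero at the start; "wrist_torque": the same for the moment, N m; "gripper_width": opening from 0.0 (shut) to 1.0 (fully open); "grasp_force": force on a finger pad.
Only numpy, scipy, OpenCV 4.12 (cv2) and the standard library are available. Lean on these libraries where they do the work, as an engineer would, in place of code of your own. Each camera call takes 0.05 s, during which the arm holds its last target. There are 200 camera calls.

## Working session

There is one attempt and no reset: what is moved stays moved. The work goes in short steps, Python scripts to look and compute and a tool call to move; the robot and the scene stay as the last step left them, time stands still between calls to the robot, and variables do not carry over. Pictures are saved under pics/ and viewed, at most 10 in all, crops included, and the job is handed in when it is done.

Besides the shell and the picture viewer there is one more tool, called after "Call:" as name(argument=value, ...), one argument or row to a line, values as JSON. servo_tool: Moves the arm, as the interface text tells. Shift numbers are shares of 0.6 m and turn numbers shares of pi rad, none past 1 either way. Its arguments: {"type":"object","properties":{"claw":{"type":"array","items":{"type":"number"}},"linear":{"type":"array","items":{"type":"array","items":{"type":"number","minimum":-1,"maximum":1}}},"twist":{"type":"array","items":{"type":"array","items":{"type":"number","minimum":-1,"maximum":1}}},"grip_force":{"type":"number"}},"required":["claw","linear","twist"]}

```bash
ls; mkdir -p pics; python3 - <<'E'
from plant import ctrl
import cv2,pickle
s=ctrl.sense();print(s['clock'],s['ee_pos'],s['eef_rot'],s['gripper_width'],ctrl.grip_point_offset)
for n in("scene","top"):
    p=ctrl.grab_frame(n);pickle.dump(p,open(f'pics/{n}0.pkl','wb'))
    cv2.imwrite(f'pics/{n}0.png',p['pixels'][:,:,::-1])
    print(n,p['fx'],p['fy'],p['cx'],p['cy'],p['R'],p['t'])
    for l in("purifier","flap","flap_bar","phone","lens","flask","book","jar","mug"):
        print(l,[(round(d['confidence'],2),round(d['at'][0]*560),round(d['at'][1]*420)) for d in ctrl.look_for(p,l)[:4]])
E
```

```text
pics
0.0 [ 0.23033412 -0.58033832  0.22143429] [ 3.13936349e+00 -9.54637983e-05 -2.76398251e+00] 1.0003375562558385 0.0187
scene 404.8323562666475 404.8323562666475 279.56912792229105 208.09061921943808 [[-1.28588765e-01  9.91698000e-01 -7.73131212e-05]
 [ 6.31453551e-01  8.18174661e-02 -7.71085154e-01]
 [-7.64677280e-01 -9.92017075e-02 -6.36732031e-01]] [ 0.09497905 -0.260665    1.73460466]
purifier [(0.89, 290, 215), (0.89, 465, 214), (0.74, 338, 186), (0.2, 119, 200)]
flap [(0.85, 471, 201), (0.75, 334, 177), (0.7, 292, 204)]
flap_bar [(0.9, 293, 202), (0.86, 469, 200), (0.74, 333, 178)]
phone [(0.83, 225, 263), (0.73, 171, 257)]
lens [(0.68, 224, 263), (0.67, 170, 256)]
flask [(0.74, 385, 268)]
book [(0.84, 201, 189)]
jar [(0.9, 394, 206)]
mug [(0.96, 119, 204)]
top 395.58619427358155 395.58619427358155 285.70771177199765 213.99110198783453 [[ 0.01564726 -0.99979342 -0.0129721 ]
 [-0.989702   -0.01364053 -0.14249168]
 [ 0.1422853   0.01506812 -0.98971099]] [-0.01706066  0.55728337  1.54122405]
purifier [(0.97, 283, 214), (0.92, 247, 265), (0.75, 135, 236), (0.55, 197, 254)]
flap [(0.86, 133, 237), (0.78, 246, 270), (0.77, 282, 213)]
flap_bar [(0.78, 282, 218), (0.77, 131, 238), (0.57, 247, 271)]
phone [(0.8, 320, 176), (0.69, 361, 169)]
lens [(0.96, 363, 167), (0.81, 324, 170), (0.47, 280, 218)]
flask [(0.8, 216, 167), (0.27, 369, 265)]
book [(0.66, 370, 265)]
jar [(0.48, 197, 254)]
mug [(0.63, 431, 226), (0.24, 280, 214)]
```

View pics/scene0.png

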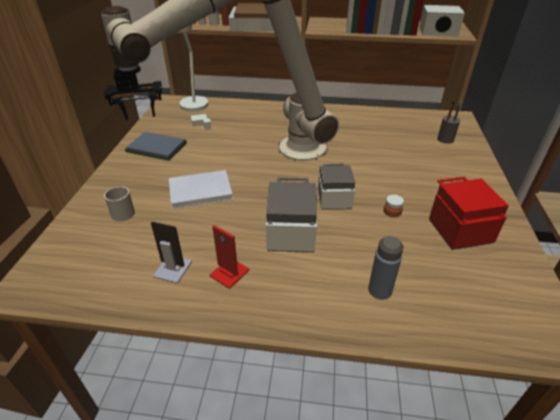

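View pics/top0.png

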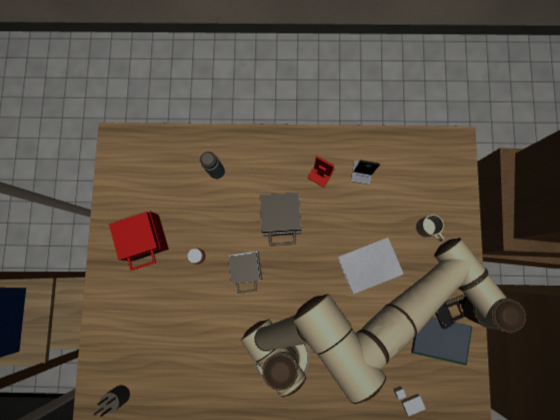

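Scene: the white/grey purifier is at (290,215), the smaller look-alike at (338,186), and a red one at (465,214). The black phone is at (170,250), the red one at (228,258). In the top view the purifier is at (281,215) and the black phone at (364,171). Next I fit poses to the silhouettes.

```bash
cat > h.py <<'E'
import numpy as np,cv2
from scipy.optimize import minimize
def proj(p,X):
    c=np.asarray(X)@p['R'].T+p['t'];return np.c_[p['fx']*c[:,0]/c[:,2]+p['cx'],p['fy']*c[:,1]/c[:,2]+p['cy']]
def box(x0,x1,y0,y1,z0,z1):
    return np.array([[x,y,z] for x in(x0,x1) for y in(y0,y1) for z in(z0,z1)])
def pose(X,x,y,a):
    c,s=np.cos(a),np.sin(a);return X@np.array([[c,s,0],[-s,c,0],[0,0,1]])+[x,y,0]
def flaprot(X,f):  # about hinge, opening f
    h=np.array([.062,0,.112]);c,s=np.cos(f),np.sin(f)
    d=X-h;return np.c_[d[:,0]*c+d[:,2]*s,d[:,1],-d[:,0]*s+d[:,2]*c]+h
def render(p,parts,k=4):
    m=np.zeros((420*k,560*k),np.uint8)
    for X in parts:
        cv2.fillConvexPoly(m,cv2.convexHull(((proj(p,X)+.5)*k).astype(np.float32)).round().astype(np.int32),1)
    return cv2.resize(m.astype(np.float32),(560,420),interpolation=cv2.INTER_AREA)
def ray(p,u,z):
    d=p['R'].T@np.array([(u[0]-p['cx'])/p['fx'],(u[1]-p['cy'])/p['fy'],1]);o=-p['R'].T@p['t'];return o+d*(z-o[2])/d[2]
def purif(v):
    x,y,a,f=v
    B=[box(-.075,.075,-.075,.075,0,.11)]
    H=[box(-.079,.062,-.073,.073,.110,.149),box(-.125,-.115,-.045,.045,.12,.13),
       box(-.12,-.079,-.05,-.042,.12,.13),box(-.12,-.079,.042,.05,.12,.13)]
    return [pose(b,x,y,a) for b in B]+[pose(flaprot(b,f),x,y,a) for b in H]
def phone(v):
    x,y,a,o=v
    return [pose(box(0,.009,-.038,.038,.02,.175),x,y,a),pose(box(o,o+.08,-.045,.045,0,.012),x,y,a)]
def fit(model,pics,masks,v0,step):
    def cost(v): return sum(np.abs(render(p,model(v))-m).sum()/m.sum() for p,m in zip(pics,masks))
    v0=np.array(v0,float);S=np.vstack([v0]+[v0+np.eye(len(v0))[i]*step[i] for i in range(len(v0))])
    r=minimize(cost,v0,method='Nelder-Mead',options=dict(initial_simplex=S,maxiter=400,xatol=1e-4,fatol=1e-4))
    return r.x,r.fun
E
python3 - <<'E'
from h import *; from plant import ctrl
P={n:ctrl.grab_frame(n) for n in("scene","top")}
def mask(n,l,u):
    c=[d for d in ctrl.silhouettes(P[n],l)];d=min(c,key=lambda d:np.hypot(d['at'][0]*560-u[0],d['at'][1]*420-u[1]))
    m=d['pixels'];r,cc=np.where(m);print(n,l,d['confidence'],m.sum(),cc.min(),cc.max(),r.min(),r.max());return m.astype(np.float32)
M={}
for l,us in dict(purifier=((290,215),(281,213)),flap=((292,204),(282,213)),phone=((171,257),(363,170))).items():
    M[l]=[mask(n,l,u) for n,u in zip(P,us)]
import pickle;pickle.dump((P,M),open('m.pkl','wb'))
pics=list(P.values())
print(ray(P['top'],(281,213),.14),ray(P['top'],(363,167),.15))
q=ray(P['top'],(281,213),.14)
pm=[np.maximum(a,b) for a,b in zip(M['purifier'],M['flap'])]
for a in(-.3,0,.3):print('pur',fit(purif,pics,pm,[q[0],q[1],a,.05],[.02,.02,.15,.1]))
q=ray(P['top'],(363,167),.15)
for a in(-.4,0,.4):
  for o in(-.04,-.02):print('pho',fit(phone,pics,M['phone'],[q[0],q[1],a,o],[.02,.02,.2,.02]))
def sh(n,u,r,s):
    return cv2.resize(cv2.getRectSubPix(P[n]['pixels'][:,:,::-1].copy(),(r,r),u),(s,s),interpolation=cv2.INTER_CUBIC)
cv2.imwrite('pics/c1.png',np.hstack([sh('scene',(171,250),80,260),sh('top',(363,170),60,260),sh('top',(281,215),80,260)]))
E
```

```text
scene purifier 0.91 3633 265 317 177 253
top purifier 0.67 1647 259 300 192 244
scene flap 0.79 2231 265 317 177 224
top flap 0.56 1663 260 300 192 245
scene phone 0.73 1417 151 189 222 282
top phone 0.7 497 351 379 160 184
[0.54657296 0.00729647 0.14      ] [ 0.72460843 -0.29912233  0.15      ]
pur (array([0.55401091, 0.01144633, 0.08320057, 0.08236322]), np.float64(0.11397840082645416))
pur (array([0.55377646, 0.01236712, 0.08812812, 0.08817858]), np.float64(0.1138506829738617))
pur (array([0.55381473, 0.01231303, 0.08898993, 0.08811538]), np.float64(0.11305543780326843))
pho (array([ 0.73368433, -0.31731993, -0.26190396, -0.03165972]), np.float64(0.2736051082611084))
pho (array([ 0.73435948, -0.31634318, -0.22494554, -0.03089553]), np.float64(0.2682982087135315))
pho (array([ 0.73507484, -0.31650844, -0.2580338 , -0.03208724]), np.float64(0.2661575376987457))
pho (array([ 0.73607923, -0.31609138, -0.25340429, -0.0326063 ]), np.float64(0.27337437868118286))
pho (array([ 0.73446003, -0.31609027, -0.25638603, -0.03146917]), np.float64(0.26232582330703735))
pho (array([ 0.73485412, -0.31627913, -0.23741883, -0.03204853]), np.float64(0.26281100511550903))
```

View pics/c1.png

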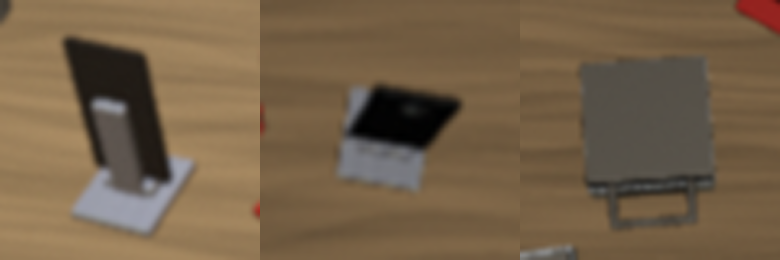

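The top crop shows the phone's black lens face tilted slightly in yaw, with the lens dot near (368,165), and the flap shut. The fits agree: purifier about (0.554, 0.012), yaw 0.09; phone about (0.735, -0.316), yaw -0.25. Now a helper to work out the moves.

```bash
cat > mv.py <<'E'
import numpy as np
from scipy.spatial.transform import Rotation as Ro
from plant import ctrl
PX,PY,PA,PF=.554,.012,.087,.086
def w(x,y,z): c,s=np.cos(PA),np.sin(PA);return np.array([PX+c*x-s*y,PY+s*x+c*y,z])
def bar(f):
    ph=np.arctan2(.013,.182)+f;r=np.hypot(.182,.013);return w(.062-r*np.cos(ph),0,.112+r*np.sin(ph))
def tcp(g): return g-[0,0,.0187]
def rows(targets):
    s=ctrl.sense();R=Ro.from_euler('xyz',s['eef_rot'])
    print('t',round(s['clock'],2),np.round(s['ee_pos'],4),np.round(s['eef_rot'],3),'q',np.round(s['qpos'],2),'F',np.round(s['wrist_force'],1),s['gripper_width'],s['grasp_force'])
    for p,yaw in targets:
        d=R.inv().apply(p-s['ee_pos'])/.6;t=(R.inv()*Ro.from_euler('xyz',[np.pi,0,yaw])).as_rotvec()/np.pi
        print(np.round(p,3),'lin',np.round(d,4).tolist(),'tw',np.round(t,4).tolist())
E
python3 - <<'E'
from mv import *; from h import *;import pickle
P,M=pickle.load(open('m.pkl','rb'))
y=PA-np.pi/2
rows([(tcp(bar(PF))+[0,0,.08],y),(tcp(bar(PF)),y)])
L=np.array([[.735,-.316,.15]]);print([proj(P[n],L) for n in P],ray(P['top'],(367.6,164.9),.15),ray(P['top'],(367.6,164.9),.15))
for n in P:
  d=ctrl.look_for(P[n],'lens') if 0 else None
print([proj(P[n],[bar(PF)]) for n in P])
E
```

```text
t 1.4 [ 0.2306 -0.5809  0.2225] [ 3.142 -0.    -2.764] q [-0.93  0.38  0.01  0.   -1.19 -0.26] F [ 0.6  0.4 -0.5] 0.9982006092183014 0.0
[0.436 0.002 0.202] lin [-0.6768, 0.7761, 0.0344] tw [0.0, 0.0, -0.4074]
[0.436 0.002 0.122] lin [-0.6768, 0.7761, 0.1678] tw [0.0, 0.0, -0.4074]
[array([[165.27794617, 230.71214421]]), array([[367.45193375, 164.37380046]])] [ 0.7329639  -0.31652901  0.15      ] [ 0.7329639  -0.31652901  0.15      ]
[array([[292.09913572, 179.23690603]]), array([[281.98287822, 242.49021326]])]
```

Call:
servo_tool(
  claw=[0.08,0.08,0.08,0.08,0.08,0.08,0.08,0.08,0.08,0.08],
  linear=[
    [-0.6768,0.7761,0.0344],
    [-0.6768,0.7761,0.0344],
    [-0.6768,0.7761,0.0344],
    [-0.6768,0.7761,0.0344],
    [-0.6768,0.7761,0.0344],
    [-0.6768,0.7761,0.0344],
    [-0.6768,0.7761,0.0344],
    [-0.6768,0.7761,0.0344],
    [-0.6768,0.7761,0.0344],
    [-0.6768,0.7761,0.0344],
  ],
  twist=[
    [0,0,-0.4074],
    [0,0,-0.4074],
    [0,0,-0.4074],
    [0,0,-0.4074],
    [0,0,-0.4074],
    [0,0,-0.4074],
    [0,0,-0.4074],
    [0,0,-0.4074],
    [0,0,-0.4074],
    [0,0,-0.4074],
  ],
  grip_force=20,
)

```text
clock: 2.23
ee_pos: [0.3694, -0.1864, 0.2091]
eef_rot: [-3.14, -0.0, -1.508]
wrist_force: [1.1, -1.2, 0.2]
gripper_width: 0.473
grasp_force: 0.0
```

```bash
python3 - <<'E'
from mv import *
y=PA-np.pi/2
rows([(tcp(bar(PF))+[0,0,.08],y)])
E
```

```text
t 2.23 [ 0.3694 -0.1864  0.2091] [-3.14  -0.    -1.508] q [-0.07  0.03 -0.49  0.   -1.05  0.13] F [ 1.1 -1.2  0.2] 0.4732627436836715 0.0
[0.436 0.002 0.202] lin [-0.3058, -0.1309, 0.0121] tw [-0.0004, -0.0001, -0.0076]
```

Call:
servo_tool(
  claw=[0.08,0.08,0.08,0.08,0.08,0.08,0.08,0.08],
  linear=[
    [-0.3058,-0.1309,0.0121],
    [-0.3058,-0.1309,0.0121],
    [-0.3058,-0.1309,0.0121],
    [-0.3058,-0.1309,0.0121],
    [-0.3058,-0.1309,0.0121],
    [-0.3058,-0.1309,0.0121],
    [-0.3058,-0.1309,0.0121],
    [-0.3058,-0.1309,0.0121],
  ],
  twist=[
    [0,0,-0.0076],
    [0,0,-0.0076],
    [0,0,-0.0076],
    [0,0,-0.0076],
    [0,0,-0.0076],
    [0,0,-0.0076],
    [0,0,-0.0076],
    [0,0,-0.0076],
  ],
)

```text
clock: 2.9
ee_pos: [0.4369, -0.0005, 0.2013]
eef_rot: [3.141, -0.0, -1.489]
wrist_force: [0.4, 0.9, 0.2]
gripper_width: 0.46
grasp_force: 0.0
```

```bash
python3 - <<'E'
from mv import *; import cv2
y=PA-np.pi/2
rows([(tcp(bar(PF)),y)])
I=[]
for n,u,r in(("scene",(291,195),110),("top",(282,230),90)):
    p=ctrl.grab_frame(n);I.append(cv2.resize(cv2.getRectSubPix(p['pixels'][:,:,::-1].copy(),(r,r),u),(390,390),interpolation=cv2.INTER_CUBIC))
cv2.imwrite('pics/c2.png',np.hstack(I))
E
```

```text
t 2.9 [ 0.4369 -0.0005  0.2013] [ 3.141 -0.    -1.489] q [ 0.37  0.08 -0.46 -0.   -1.03 -0.29] F [0.4 0.9 0.2] 0.4600466878873605 0.0
[0.436 0.002 0.122] lin [-0.0039, 0.0006, 0.1324] tw [0.0002, -0.0, -0.0018]
```

View pics/c2.png

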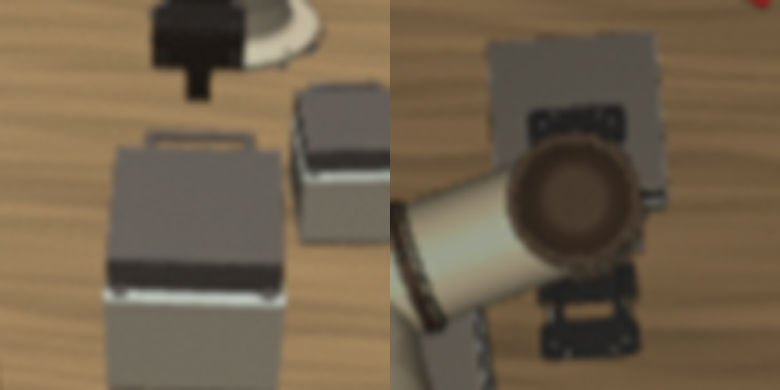

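Scene: the fingers are centred over the bar at crop (200,135). Descending and gripping.

Call:
servo_tool(
  claw=[0.08,0.08,0.08,0.08,0.08,0.08,0.7,1,1,1],
  linear=[
    [-0.0039,0,0.04],
    [-0.0039,0,0.08],
    [-0.0039,0,0.11],
    [-0.0039,0,0.125],
    [-0.0039,0,0.132],
    [-0.0039,0,0.132],
    [-0.0039,0,0.132],
    [-0.0039,0,0.132],
    [-0.0039,0,0.132],
    [-0.0039,0,0.132],
  ],
  twist=[
    [0,0,0],
    [0,0,0],
    [0,0,0],
    [0,0,0],
    [0,0,0],
    [0,0,0],
    [0,0,0],
    [0,0,0],
    [0,0,0],
    [0,0,0],
  ],
  grip_force=20,
)

```text
clock: 3.83
ee_pos: [0.4374, 0.0019, 0.1229]
eef_rot: [-3.14, 0.0, -1.49]
wrist_force: [0.2, -0.3, 1.4]
gripper_width: 0.239
grasp_force: 0.0
```

```bash
python3 - <<'E'
from mv import *
y=PA-np.pi/2
s=ctrl.sense();d=s['ee_pos']-tcp(bar(PF));print(d)
rows([(tcp(bar(f))+d*0,y) for f in np.linspace(.1,1,11)])
E
```

```text
[0.00118587 0.00021497 0.00104291]
t 3.83 [0.4374 0.0019 0.1229] [-3.14  0.   -1.49] q [ 0.38  0.17 -0.58  0.   -0.82 -0.3 ] F [ 0.2 -0.3  1.4] 0.23925529596034592 0.0
[0.437 0.002 0.124] lin [0.0002, 0.0013, -0.0025] tw [-0.0005, 0.0001, -0.0019]
[0.44  0.002 0.14 ] lin [0.0001, -0.0046, -0.0292] tw [-0.0005, 0.0001, -0.0019]
[0.445 0.003 0.156] lin [0.0001, -0.0129, -0.0552] tw [-0.0005, 0.0001, -0.0019]
[0.451 0.003 0.171] lin [0.0, -0.0235, -0.0805] tw [-0.0005, 0.0001, -0.0019]
[0.459 0.004 0.186] lin [-0.0001, -0.0363, -0.1046] tw [-0.0005, 0.0001, -0.0019]
[0.468 0.004 0.2  ] lin [-0.0002, -0.0513, -0.1276] tw [-0.0005, 0.0001, -0.0019]
[0.478 0.005 0.212] lin [-0.0003, -0.0682, -0.149] tw [-0.0005, 0.0001, -0.0019]
[0.489 0.006 0.224] lin [-0.0004, -0.0871, -0.1689] tw [-0.0005, 0.0001, -0.0019]
[0.502 0.007 0.235] lin [-0.0005, -0.1076, -0.187] tw [-0.0005, 0.0001, -0.0019]
[0.515 0.009 0.245] lin [-0.0007, -0.1296, -0.2032] tw [-0.0005, 0.0001, -0.0019]
[0.529 0.01  0.253] lin [-0.0008, -0.1531, -0.2173] tw [-0.0005, 0.0001, -0.0019]
```

Fingers are still closing; wait for the grip.

Call:
servo_tool(
  claw=[1,1,1,1,1],
  linear=[
    [0,0,0],
    [0,0,0],
    [0,0,0],
    [0,0,0],
    [0,0,0],
  ],
  twist=[
    [0,0,0],
    [0,0,0],
    [0,0,0],
    [0,0,0],
    [0,0,0],
  ],
)

```text
clock: 4.25
ee_pos: [0.4322, 0.0013, 0.1207]
eef_rot: [3.131, -0.0, -1.492]
wrist_force: [-9.3, 3.7, 1.3]
gripper_width: 0.103
grasp_force: 20.0
```

Call:
servo_tool(
  claw=[1,1,1,1,1,1,1,1,1,1],
  linear=[
    [0,-0.007,-0.006],
    [0,-0.01,-0.02],
    [0,-0.014,-0.035],
    [0,-0.02,-0.055],
    [0,-0.0315,-0.08],
    [0,-0.044,-0.1046],
    [0,-0.059,-0.1276],
    [0,-0.076,-0.149],
    [0,-0.095,-0.169],
    [0,-0.115,-0.187],
  ],
  twist=[
    [0,0,0],
    [0,0,0],
    [0,0,0],
    [0,0,0],
    [0,0,0],
    [0,0,0],
    [0,0,0],
    [0,0,0],
    [0,0,0],
    [0,0,0],
  ],
)

```text
clock: 5.08
ee_pos: [0.4981, 0.0062, 0.2365]
eef_rot: [3.125, -0.002, -1.489]
wrist_force: [-17.5, 3.7, 19.2]
gripper_width: 0.104
grasp_force: 20.0
```

```bash
sed -i 's/^PX,PY.*/PX,PY,PA,PF=.550,.012,.087,.086/' mv.py; python3 - <<'E'
from mv import *
s=ctrl.sense();R=Ro.from_euler('xyz',[np.pi,0,-1.489]);c=np.array([.506,.007,.2343])
print(s['wrist_force'],s['ee_pos'])
for f in np.arange(.83,2.0,.09): print(round(f,2),tcp(bar(f)).round(3),(R.inv().apply(tcp(bar(f))-c)/.6).round(4))
E
```

```text
[-17.54409314   3.67170086  19.21986951] [0.49809681 0.00619849 0.23650081]
0.83 [0.499 0.008 0.236] [-0.0019  0.0116 -0.0035]
0.92 [0.512 0.009 0.246] [-0.002  -0.0106 -0.0195]
1.01 [0.526 0.01  0.254] [-0.0021 -0.0341 -0.0334]
1.1 [0.541 0.011 0.261] [-0.0022 -0.0588 -0.0452]
1.19 [0.556 0.013 0.267] [-0.0024 -0.0845 -0.0547]
1.28 [0.572 0.014 0.271] [-0.0025 -0.1109 -0.0618]
1.37 [0.588 0.015 0.274] [-0.0026 -0.1378 -0.0666]
1.46 [0.605 0.017 0.276] [-0.0028 -0.1651 -0.0689]
1.55 [0.621 0.018 0.276] [-0.0029 -0.1925 -0.0687]
1.64 [0.637 0.02  0.274] [-0.0031 -0.2197 -0.0661]
1.73 [0.653 0.021 0.271] [-0.0032 -0.2466 -0.0611]
1.82 [0.669 0.022 0.266] [-0.0034 -0.2729 -0.0536]
1.91 [0.684 0.024 0.261] [-0.0035 -0.2985 -0.0438]
```

Call:
servo_tool(
  claw=[1,1,1,1,1,1,1,1,1,1],
  linear=[
    [-0.002,0.0116,-0.0035],
    [-0.002,-0.0106,-0.0195],
    [-0.002,-0.0341,-0.0334],
    [-0.0022,-0.0588,-0.0452],
    [-0.0024,-0.0845,-0.0547],
    [-0.0025,-0.111,-0.0618],
    [-0.0026,-0.138,-0.0666],
    [-0.0028,-0.165,-0.0689],
    [-0.0029,-0.1925,-0.0687],
    [-0.0031,-0.2197,-0.0661],
  ],
  twist=[
    [0,0,0],
    [0,0,0],
    [0,0,0],
    [0,0,0],
    [0,0,0],
    [0,0,0],
    [0,0,0],
    [0,0,0],
    [0,0,0],
    [0,0,0],
  ],
)

```text
clock: 5.92
ee_pos: [0.6371, 0.0188, 0.2746]
eef_rot: [3.14, -0.002, -1.49]
wrist_force: [-1.5, -3.3, 0.6]
gripper_width: 0.105
grasp_force: 20.0
```

Call:
servo_tool(
  claw=[1,1,1,1,1,1],
  linear=[
    [0,-0.018,0.003],
    [0,-0.036,0.008],
    [0,-0.0532,0.0125],
    [0,-0.067,0.018],
    [0,-0.0788,0.0223],
    [0,-0.09,0.027],
  ],
  twist=[
    [0,0,0],
    [0,0,0],
    [0,0,0],
    [0,0,0],
    [0,0,0],
    [0,0,0],
  ],
)

```text
clock: 6.42
ee_pos: [0.6835, 0.0225, 0.2602]
eef_rot: [3.122, -0.003, -1.49]
wrist_force: [-36.6, 1.0, 28.2]
gripper_width: 0.109
grasp_force: 20.1
```

Call:
servo_tool(
  claw=[1,1,1],
  linear=[
    [0,0,0],
    [0,-0.004,0.002],
    [0,-0.004,0.002],
  ],
  twist=[
    [0,0,0],
    [0,0,0],
    [0,0,0],
  ],
)

```text
clock: 6.67
ee_pos: [0.6832, 0.0225, 0.26]
eef_rot: [3.119, -0.003, -1.489]
wrist_force: [-29.3, -2.0, 19.5]
gripper_width: 0.105
grasp_force: 20.2
```

Call:
servo_tool(
  claw=[1,0.08,0.08,0.08,0.08,0.08,0.08,0.08,0.08,0.08],
  linear=[
    [0,0.013,-0.008],
    [0,0.013,-0.008],
    [0,0.013,-0.008],
    [0,0.013,-0.008],
    [0,0.013,-0.008],
    [0,0.013,-0.008],
    [0,0.013,-0.04],
    [0,0.013,-0.08],
    [0,0.013,-0.12],
    [0,0.013,-0.12],
  ],
  twist=[
    [0,0,0],
    [0,0,0],
    [0,0,0],
    [0,0,0],
    [0,0,0],
    [0,0,0],
    [0,0,0],
    [0,0,0],
    [0,0,0],
    [0,0,0],
  ],
)

```text
clock: 7.5
ee_pos: [0.6878, 0.0239, 0.3349]
eef_rot: [-3.13, -0.0, -1.489]
wrist_force: [-0.2, 0.2, 0.8]
gripper_width: 0.456
grasp_force: 0.0
```

```bash
python3 - <<'E'
from mv import *
g=tcp(w(-.012,0,.133));rows([(g+[0,0,.17],PA-np.pi),(g+[0,0,.06],PA-np.pi)])
E
```

```text
t 7.5 [0.6878 0.0239 0.3349] [-3.13  -0.    -1.489] q [ 0.27  0.45  0.38  0.   -1.49 -0.19] F [-0.2  0.2  0.8] 0.4557651972127544 0.0
[0.538 0.011 0.284] lin [0.0011, 0.2515, 0.0814] tw [-0.0029, 0.0027, 0.4982]
[0.538 0.011 0.174] lin [0.0011, 0.2536, 0.2648] tw [-0.0029, 0.0027, 0.4982]
```

Call:
servo_tool(
  claw=[0,0,0,0,0,0,0,0,0,0],
  linear=[
    [0,0.07,0],
    [0,0.14,0],
    [0,0.2,0.02],
    [0,0.2515,0.05],
    [0.001,0.2515,0.08],
    [0.001,0.2515,0.08],
    [0.001,0.2515,0.08],
    [0.001,0.2515,0.08],
    [0.001,0.2515,0.08],
    [0.001,0.2515,0.08],
  ],
  twist=[
    [0,0,0.4982],
    [0,0,0.4982],
    [0,0,0.4982],
    [0,0,0.4982],
    [0,0,0.4982],
    [0,0,0.4982],
    [0,0,0.4982],
    [0,0,0.4982],
    [0,0,0.4982],
    [0,0,0.4982],
  ],
)

```text
clock: 8.33
ee_pos: [0.5353, 0.0113, 0.2804]
eef_rot: [3.141, 0.0, -2.746]
wrist_force: [-0.0, -0.0, -0.9]
gripper_width: 0.498
grasp_force: 0.0
```

```bash
python3 - <<'E'
from mv import *; from h import *
g=tcp(w(-.012,0,.133));rows([(g+[0,0,.17],PA-np.pi)])
I=[]
for n,u,r in(("scene",(291,195),120),("top",(282,210),100)):
    p=ctrl.grab_frame(n)
    for l in("filter_tab","flap_bar","filter","flap","lens"):
        print(n,l,[(round(d['confidence'],2),np.round(np.array(d['at'])*[560,420],1)) for d in ctrl.look_for(p,l)[:3]])
    print('expected tab',proj(p,[w(-.012,0,.133)]),'bar',proj(p,[bar(1.9)]))
    im=p['pixels'][:,:,::-1].copy()
    I.append(cv2.resize(cv2.getRectSubPix(im,(r,r),u),(390,390),interpolation=cv2.INTER_CUBIC))
cv2.imwrite('pics/c3.png',np.hstack(I))
E
```

```text
t 8.33 [0.5353 0.0113 0.2804] [ 3.141  0.    -2.746] q [ 0.32  0.19 -0.11 -0.   -1.26 -1.5 ] F [-0.  -0.  -0.9] 0.4981765329267453 0.0
[0.538 0.011 0.284] lin [-0.004, -0.0024, -0.0065] tw [0.0001, 0.0001, 0.0983]
scene filter_tab []
scene flap_bar [(0.89, array([291.7, 217.1])), (0.73, array([467.9, 199.1])), (0.65, array([335. , 177.5]))]
scene filter []
scene flap [(0.74, array([334.6, 177.2])), (0.69, array([471.5, 200.5])), (0.68, array([290. , 216.1]))]
scene lens [(0.64, array([171.8, 254.3])), (0.63, array([223.1, 264.8]))]
expected tab [[291.55918191 200.70583775]] bar [[291.55397304 190.98464414]]
top filter_tab [(0.45, array([281.9, 220.7]))]
top flap_bar [(0.86, array([287.5, 175.7])), (0.64, array([253.6, 267.3]))]
top filter [(0.5, array([280.2, 223. ]))]
top flap [(0.71, array([134.1, 236.2])), (0.64, array([287.5, 171.3])), (0.58, array([255.3, 263.6]))]
top lens [(0.78, array([360.6, 170. ])), (0.62, array([323.3, 170.1]))]
expected tab [[280.0327878 215.502293 ]] bar [[275.95275734 167.9273789 ]]
```

View pics/c3.png

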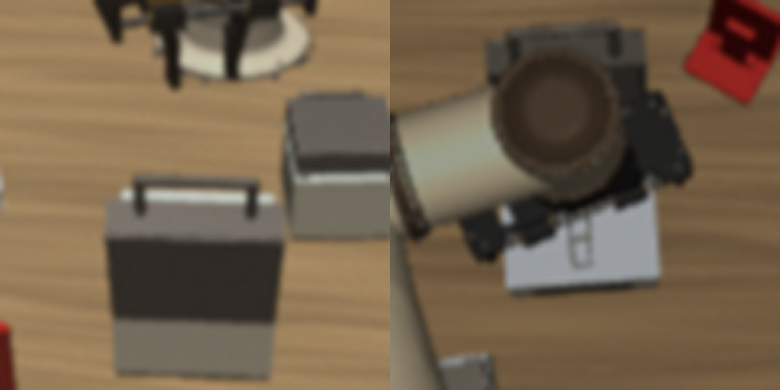

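Flap is open at the stop: the bar's scene position (291.6,191.3) matches the expected (291.6,191.0). The slot and tab show in the top view at column 280.7, also as expected. Finishing the turn and descending.

```bash
python3 - <<'E'
from mv import *; from h import *
g=tcp(w(-.012,0,.133));rows([(g+[0,0,.06],PA-np.pi),(g,PA-np.pi)])
p=ctrl.grab_frame('top');print(proj(p,[w(-.059,0,.11),w(-.04,0,.11)]))
E
```

```text
t 8.93 [0.5351 0.011  0.2807] [-3.142  0.    -2.74 ] q [ 0.32  0.19 -0.11  0.   -1.26 -1.49] F [ 0.8 -0.  -0.3] 0.5060152732630279 0.0
[0.538 0.011 0.174] lin [-0.0045, -0.0019, 0.1773] tw [-0.0, 0.0, 0.1003]
[0.538 0.011 0.114] lin [-0.0045, -0.0019, 0.2773] tw [-0.0, 0.0, 0.1003]
[[281.05412334 228.56562925]
 [280.70654279 223.60963462]]
```

Slot position matches the model.

Call:
servo_tool(
  claw=[0,0,0,0,0,0,0,0,0,0],
  linear=[
    [-0.0045,-0.002,0.03],
    [-0.0045,-0.002,0.08],
    [-0.0045,-0.002,0.13],
    [-0.0045,-0.002,0.175],
    [-0.0045,-0.002,0.21],
    [-0.0045,-0.002,0.235],
    [-0.0045,-0.002,0.255],
    [-0.0045,-0.002,0.268],
    [-0.0045,-0.002,0.275],
    [-0.0045,-0.002,0.275],
  ],
  twist=[
    [0,0,0.1],
    [0,0,0.1],
    [0,0,0.1],
    [0,0,0.1],
    [0,0,0.1],
    [0,0,0.1],
    [0,0,0.1],
    [0,0,0.1],
    [0,0,0.1],
    [0,0,0.1],
  ],
)

```text
clock: 9.82
ee_pos: [0.5377, 0.0109, 0.115]
eef_rot: [-3.141, -0.001, -3.054]
wrist_force: [-0.2, 0.5, -0.3]
gripper_width: 0.502
grasp_force: 0.0
```

Call:
servo_tool(
  claw=[0.6,0.8,0.9,1,1,1,1,1,1,1],
  linear=[
    [0,0,0],
    [0,0,0],
    [0,0,0],
    [0,0,0],
    [0,0,0],
    [0,0,0],
    [0,0,0],
    [0,0,0],
    [0,0,0],
    [0,0,0],
  ],
  twist=[
    [0,0,0],
    [0,0,0],
    [0,0,0],
    [0,0,0],
    [0,0,0],
    [0,0,0],
    [0,0,0],
    [0,0,0],
    [0,0,0],
    [0,0,0],
  ],
  grip_force=20,
)

```text
clock: 10.65
ee_pos: [0.5381, 0.011, 0.1159]
eef_rot: [3.142, 0.0, -3.054]
wrist_force: [-0.9, 1.2, 2.2]
gripper_width: 0.136
grasp_force: 20.0
```

```bash
python3 - <<'E'
from mv import *
g=tcp(w(-.012,0,.133));rows([(g,PA-np.pi),(g+[0,0,.13],PA-np.pi)])
E
```

```text
t 10.65 [0.5381 0.011  0.1159] [ 3.142  0.    -3.054] q [ 0.32  0.34 -0.35  0.   -0.88 -1.81] F [-0.9  1.2  2.2] 0.13648143999954504 19.99289388419129
[0.538 0.011 0.114] lin [0.0002, -0.0001, 0.0027] tw [0.0, 0.0001, 0.0002]
[0.538 0.011 0.244] lin [0.0001, -0.0001, -0.214] tw [0.0, 0.0001, 0.0002]
```

Tab gripped (11.8 mm). Lifting straight up.

Call:
servo_tool(
  claw=[1,1,1,1,1,1,1,1,1,1],
  linear=[
    [0,0,-0.008],
    [0,0,-0.025],
    [0,0,-0.045],
    [0,0,-0.07],
    [0,0,-0.095],
    [0,0,-0.12],
    [0,0,-0.145],
    [0,0,-0.17],
    [0,0,-0.195],
    [0,0,-0.22],
  ],
  twist=[
    [0,0,0],
    [0,0,0],
    [0,0,0],
    [0,0,0],
    [0,0,0],
    [0,0,0],
    [0,0,0],
    [0,0,0],
    [0,0,0],
    [0,0,0],
  ],
  grip_force=28,
)

```text
clock: 11.48
ee_pos: [0.5378, 0.0108, 0.249]
eef_rot: [3.142, 0.0, -3.054]
wrist_force: [0.1, -0.5, -0.1]
gripper_width: 0.134
grasp_force: 28.0
```

```bash
python3 - <<'E'
from mv import *; from h import *
import pickle
P={n:ctrl.grab_frame(n) for n in("scene","top")}
pics=list(P.values())
us=((171,254),(361,170));ms=[]
for (n,p),u in zip(P.items(),us):
    c=ctrl.silhouettes(p,'phone');ms.append(min(c,key=lambda d:np.hypot(*(np.array(d['at'])*[560,420]-u)))['pixels'].astype(np.float32))
    print(n,'filter',[(round(d['confidence'],2),np.round(np.array(d['at'])*[560,420],1)) for d in ctrl.look_for(p,'filter')[:3]])
print(fit(phone,pics,ms,[.735,-.316,-.1,-.03],[.02,.02,-.2,.02]))
# lens face edges in the top view: PCA-free; fit dark-pixel quad
im=P['top']['pixels'];sub=im[150:195,340:390].max(2)<45
k,lab,st,ce=cv2.connectedComponentsWithStats(sub.astype(np.uint8));i=1+st[1:,4].argmax();print(st[i],ce[i])
m=np.zeros((420,560),np.float32);m[150:195,340:390]=lab==i
f2=lambda v:[pose(box(0,.009,-.038,.038,.02,.175),*v)]
print('dark fit',fit(f2,[P['top']],[m],[.735,-.316,-.2],[.01,.01,.1]))
S=P['scene']['pixels'];sub=S[215:290,140:200].max(2)<50
k,lab,st,ce=cv2.connectedComponentsWithStats(sub.astype(np.uint8));i=1+st[1:,4].argmax();print(st[i])
I=[cv2.resize(cv2.getRectSubPix(P[n]['pixels'][:,:,::-1].copy(),(r,r),u),(390,390),interpolation=cv2.INTER_CUBIC) for n,u,r in(("scene",(280,190),150),("top",(362,170),50))]
cv2.imwrite('pics/c4.png',np.hstack(I))
v=[.735,-.316,-.25]
print(proj(P['top'],f2(v)[0]).round(1).tolist())
E
```

```text
scene filter [(0.62, array([295.3, 176.9]))]
top filter [(0.46, array([279.3, 222.4]))]
(array([ 0.73522412, -0.3156309 , -0.20577226, -0.02886493]), np.float64(0.26420819759368896))
[ 14  11  26  14 236] [26.22881356 17.22881356]
dark fit (array([ 0.73244734, -0.31979692, -0.06181991]), np.float64(0.17717160284519196))
[ 12   8  31  43 570]
[[370.4, 175.2], [378.7, 165.2], [352.4, 170.5], [358.8, 160.0], [370.9, 173.1], [379.3, 162.9], [352.9, 168.4], [359.3, 157.7]]
```

View pics/c4.png

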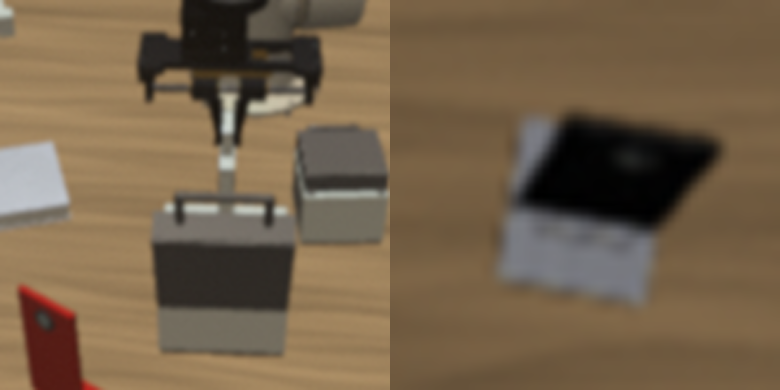

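Scene shows the plate hanging free above the slot (col 367, row 250 region in the crop). The top crop shows the phone face and base edges sloping about 0.15. Next I measure the phone's yaw from those edges.

```bash
python3 - <<'E'
from h import *; from plant import ctrl
p=ctrl.grab_frame('top');g=cv2.cvtColor(p['pixels'],cv2.COLOR_RGB2GRAY).astype(float)
def edge(cols,r0,s,z,win,sgn):
    U=[]
    for c in cols:
        r=r0+s*(c-cols[0]);rr=np.arange(int(r-win),int(r+win)+1);d=np.clip(sgn*np.diff(g[rr,c]),0,None)
        U.append((c,((rr[:-1]+.5)*d).sum()/d.sum()))
    U=np.array(U);W=np.array([ray(p,u,z) for u in U]);k=np.polyfit(W[:,1],W[:,0],1)
    res=W[:,0]-np.polyval(k,W[:,1]);print('z',z,'yaw',-np.arctan(k[0]),'rms',res.std(),U[0],U[-1],'x at y=-.316',np.polyval(k,-.316))
edge(range(362,378),160,.167,.175,3,-1)
edge(range(355,370),171.5,.15,.02,2,1)
edge(range(353,369),181.2,.156,.006,3,-1)
E
```

```text
z 0.175 yaw -0.1609749093919645 rms 0.0004046687470607092 [362.   159.99] [377.         162.54040404] x at y=-.316 0.7402484020352739
z 0.02 yaw -0.16409944713879085 rms 0.00037350082079402435 [355.         171.62389381] [369.         174.05172414] x at y=-.316 0.7352818373105295
z 0.006 yaw -0.16386955180658502 rms 0.0008382166088852785 [353.         180.88888889] [368.         183.33333333] x at y=-.316 0.6997697949701225
```

```bash
python3 - <<'E'
from mv import *
rows([(np.array([.586,-.292,.230]),-1.734),(np.array([.586,-.292,.198]),-1.734)])
E
```

```text
t 11.83 [0.5373 0.0108 0.2464] [-3.141e+00 -3.000e-03 -3.054e+00] q [ 0.32  0.22 -0.17 -0.   -1.19 -1.81] F [ 0.7 -0.1 -1.8] 0.1377254193285046 27.98660157015547
[ 0.586 -0.292  0.23 ] lin [-0.037, -0.5098, 0.0273] tw [0.0005, -0.0007, -0.4203]
[ 0.586 -0.292  0.198] lin [-0.0371, -0.5098, 0.0807] tw [0.0005, -0.0007, -0.4203]
```

Call:
servo_tool(
  claw=[1,1,1,1,1,1,1,1,1,1],
  linear=[
    [0,-0.025,0],
    [0,-0.07,0],
    [-0.005,-0.12,0],
    [-0.01,-0.18,0],
    [-0.015,-0.24,0],
    [-0.02,-0.3,0.005],
    [-0.025,-0.36,0.01],
    [-0.03,-0.41,0.015],
    [-0.034,-0.455,0.02],
    [-0.037,-0.49,0.025],
  ],
  twist=[
    [0,0,-0.01],
    [0,0,-0.03],
    [0,0,-0.06],
    [0,0,-0.095],
    [0,0,-0.13],
    [0,0,-0.165],
    [0,0,-0.2],
    [0,0,-0.235],
    [0,0,-0.265],
    [0,0,-0.295],
  ],
)

```text
clock: 12.67
ee_pos: [0.5854, -0.2822, 0.2308]
eef_rot: [3.139, -0.001, -2.124]
wrist_force: [0.1, 0.0, -0.3]
gripper_width: 0.135
grasp_force: 28.0
```

```bash
python3 - <<'E'
from mv import *
rows([(np.array([.586,-.292,.215]),-1.734),(np.array([.586,-.292,.198]),-1.734)])
E
```

```text
t 12.67 [ 0.5854 -0.2822  0.2308] [ 3.139e+00 -1.000e-03 -2.124e+00] q [-0.2   0.42  0.09  0.   -1.24 -0.35] F [ 0.1  0.  -0.3] 0.13476883680376417 27.988001795019954
[ 0.586 -0.292  0.215] lin [0.0133, -0.0095, 0.0263] tw [0.0008, -0.0002, -0.1242]
[ 0.586 -0.292  0.198] lin [0.0133, -0.0095, 0.0546] tw [0.0008, -0.0002, -0.1242]
```

Call:
servo_tool(
  claw=[1,1,1,1,1,1,1,1,1,1],
  linear=[
    [0.003,-0.002,0.005],
    [0.006,-0.004,0.013],
    [0.01,-0.007,0.022],
    [0.0133,-0.0095,0.032],
    [0.0133,-0.0095,0.042],
    [0.0133,-0.0095,0.05],
    [0.0133,-0.0095,0.0546],
    [0.0133,-0.0095,0.0546],
    [0.0133,-0.0095,0.0546],
    [0.0133,-0.0095,0.0546],
  ],
  twist=[
    [0,0,-0.025],
    [0,0,-0.05],
    [0,0,-0.075],
    [0,0,-0.098],
    [0,0,-0.115],
    [0,0,-0.122],
    [0,0,-0.1242],
    [0,0,-0.1242],
    [0,0,-0.1242],
    [0,0,-0.1242],
  ],
)

```text
clock: 13.5
ee_pos: [0.5866, -0.2897, 0.2002]
eef_rot: [-3.141, -0.0, -1.737]
wrist_force: [-0.0, -0.1, -1.2]
gripper_width: 0.138
grasp_force: 28.0
```

```bash
python3 - <<'E'
from mv import *; from h import *
rows([(np.array([.586,-.292,.198]),-1.734)])
I=[]
m=np.array([.586,-.292,.15])
for n,u,r in(("scene",(200,215),150),("top",(350,190),90)):
    p=ctrl.grab_frame(n);im=p['pixels'][:,:,::-1].copy()
    X=pose(box(-.045,.045,-.008,.008,.1075,.1925),m[0],m[1],1.408)
    print(n,'exp mid',proj(p,[m]),[(round(d['confidence'],2),np.round(np.array(d['at'])*[560,420],1)) for d in ctrl.look_for(p,'filter_mid')[:3]],
     'lens',[np.round(np.array(d['at'])*[560,420],1) for d in ctrl.look_for(p,'phone')[:3]])
    k=4;im=cv2.resize(im,None,fx=k,fy=k,interpolation=cv2.INTER_CUBIC)
    for a,b in proj(p,X): cv2.circle(im,(int((a+.5)*k),int((b+.5)*k)),4,(0,255,0),1)
    c=im[int((u[1]-r/2)*k):int((u[1]+r/2)*k),int((u[0]-r/2)*k):int((u[0]+r/2)*k)]
    I.append(cv2.resize(c,(390,390)))
cv2.imwrite('pics/c5.png',np.hstack(I))
E
```

```text
t 13.5 [ 0.5866 -0.2897  0.2002] [-3.141 -0.    -1.737] q [-0.21  0.45  0.05  0.   -1.17  0.05] F [-0.  -0.1 -1.2] 0.13832237124461008 27.986488854512572
[ 0.586 -0.292  0.198] lin [0.0039, 0.0004, 0.0037] tw [-0.0002, -0.0001, -0.0011]
scene exp mid [[189.98502312 198.07345513]] [(0.89, array([190.2, 194.8]))] lens [array([226. , 261.2]), array([168.3, 256.2]), array([393.9, 205.7])]
top exp mid [[361.53315977 203.22007896]] [(0.5, array([349.4, 201.3]))] lens [array([370.2, 162.5]), array([277.2, 182.5])]
```

View pics/c5.png

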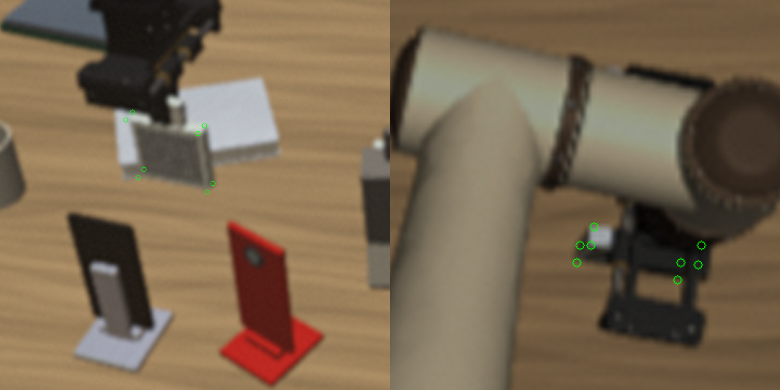

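Scene: the plate hangs by its tab in front of the black phone, close to the projected corners; the top-left corner is unclear, so I zoom in.

```bash
python3 - <<'E'
from h import *; from plant import ctrl
p=ctrl.grab_frame('scene');s=ctrl.sense();e=s['ee_pos'];print(e,s['eef_rot'])
im=cv2.resize(p['pixels'][:,:,::-1].copy(),None,fx=8,fy=8,interpolation=cv2.INTER_CUBIC)
yaw=s['eef_rot'][2]+np.pi;zc=e[2]+.0187-.0655-.0015
X=pose(box(-.045,.045,-.008,.008,zc-.0425,zc+.0425),e[0],e[1],yaw)
for a,b in proj(p,X): cv2.circle(im,(int((a+.5)*8),int((b+.5)*8)),5,(0,255,0),1)
cv2.imwrite('pics/c6.png',im[165*8:230*8,155*8:235*8])
E
```

```text
[ 0.58646496 -0.28977961  0.20009486] [-3.14125865e+00 -2.11037292e-05 -1.73718490e+00]
```

View pics/c6.png

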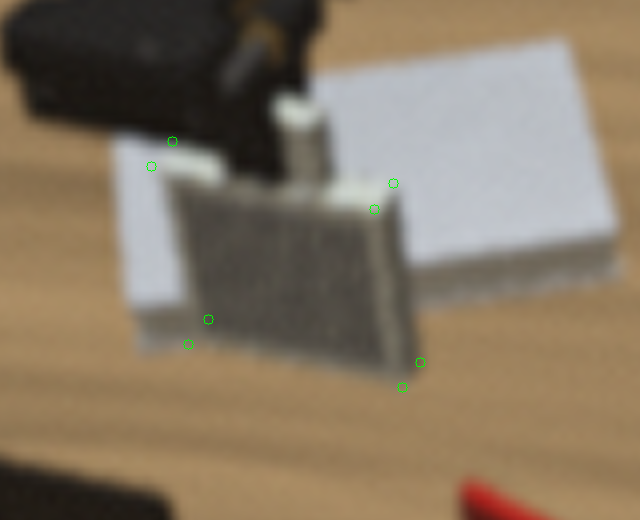

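Observed front-face corners match the expected ones within about 1 px, and the plate is upright. A small final trim, then settle.

Call:
servo_tool(
  claw=[1,1,1,1,1,1,1,1],
  linear=[
    [0.002,0,0.0025],
    [0.004,0,0.005],
    [0.004,0,0.005],
    [0.004,0,0.005],
    [0.004,0,0.005],
    [0.004,0,0.005],
    [0.004,0,0.005],
    [0.004,0,0.005],
  ],
  twist=[
    [0,0,0],
    [0,0,0],
    [0,0,0],
    [0,0,0],
    [0,0,0],
    [0,0,0],
    [0,0,0],
    [0,0,0],
  ],
)

```text
clock: 14.52
ee_pos: [0.5861, -0.2921, 0.1969]
eef_rot: [-3.142, 0.0, -1.737]
wrist_force: [0.0, 0.1, -1.6]
gripper_width: 0.135
grasp_force: 28.0
```

```bash
python3 - <<'E'
from plant import ctrl
import numpy as np
s=ctrl.sense();print(s['ee_pos'],s['eef_rot'],np.abs(s['dq']).max(),s['grasp_force']);print(ctrl.job_done())
E
```

```text
[ 0.58608497 -0.29211933  0.19689768] [-3.14153552e+00  1.79218743e-05 -1.73709914e+00] 0.00153682619690988 27.986698492895812
the job is handed in; nothing more can be done
None
```

The job is handed in at about 14.5 s: the flap is left fully open, and the gripper holds the filter plate upright and still, about 15 cm in front of the black phone's lens, centred at lens height with a broad face towards it; the judge returned no verdict.

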